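# Step the glaze test plate under the spot reader

## Task

First take the small strapped plaster mould off the white test plate and stand it upright on the free part of the slatted drying board. Then, by the black knob, move the x-y carrier so that the blue, the yellow and the red glaze dot come centred beneath the fixed orange pointer in that order, keeping still for a good second at each, and leave the red one there with the knob released. Touch neither the pointer nor its stand with anything, and do not disturb the pottery and the jar standing around.

Things in the scene. Friction and masses are not known exactly. Their poses are not given: they have to be found in the camera images.
- stage: grey bed of the x-y stage, fixed to the table, 300 x 220 mm, 20 mm thick; origin under its centre, at table height, straight below the pointer's tip. Its x axis points away from the knob (the knob is on its -x side), z up. On it ride a cross slide (along the stage's x) and on that the aluminium carrier 150 x 150 mm (along the stage's y) with the plate
- cross_slide (a joint): travel of the cross slide along the stage's x axis, m, -0.095 to 0.055; at 0 (with carrier at 0) the plate's centre is under the pointer; stiff enough to stay where left (about 2 N to move)
- carrier (a joint): travel of the carrier along the stage's y axis, m, -0.055 to 0.055; about 2 N to move
- knob_grip (a point): centre of the black upright knob on the carrier, 30 mm across and 40 mm tall, at the height to grip it: 110 mm above the table; knob from 88 to 128 mm, carrier tongue under it at 64 mm; 125 mm from the plate's centre towards the stage's -x
- dot_blue (a point): centre of the blue glaze dot (16 mm across) on top of the white round plaster plate (150 mm across, 16 mm thick, top 80 mm above the table). The plate is clamped to the carrier of the x-y stage and goes with it; the three dots (blue, yellow, red) lie 42 mm from the plate's centre, 120 degrees apart, turned any way round
- dot_yellow (a point): centre of the yellow glaze dot (16 mm across) on top of the white round plaster plate (150 mm across, 16 mm thick, top 80 mm above the table). The plate is clamped to the carrier of the x-y stage and goes with it; the three dots (blue, yellow, red) lie 42 mm from the plate's centre, 120 degrees apart, turned any way round
- dot_red (a point): centre of the red glaze dot (16 mm across) on top of the white round plaster plate (150 mm across, 16 mm thick, top 80 mm above the table). The plate is clamped to the carrier of the x-y stage and goes with it; the three dots (blue, yellow, red) lie 42 mm from the plate's centre, 120 degrees apart, turned any way round
- pointer_tip (a point): lower tip of the orange pointer, 92 mm above the table, 12 mm clear above the plate; fixed to the stage bed
- pointer: the fixed pointer with its stand, on the stage bed (same origin and axes as the stage): steel column 22 mm thick, 155 mm tall, at x 135, y 95 mm of the stage, a blue arm (14 mm thick, 149 mm above the table at its top) from there to above the stage's centre, and the pointer hanging from it
- mould: small white two-part plaster mould with a black strap round it, a block 90 (its x) x 54 (its y) x 48 mm (z, up), 0.24 kg; origin at the centre of its underside. At first it stands on the test plate, underside 80 mm above the table
- board: slatted wooden drying board, fixed, 260 (its x) x 200 (its y) x 30 mm; origin at the centre of its underside, its flat top 30 mm above the table. A bowl stands on its +x half; the -x half is free
- bowl: loose pinkish bowl, 76 mm across, 45 mm tall, standing on the +x half of the board; origin at its underside
- glaze: loose blue-green jar, 66 mm across, 150 mm tall, on the table; origin at its underside
- vase: loose grey clay vase, 90 mm across, 120 mm tall, on the table; origin at its underside
- cup: loose pinkish cup, 76 mm across, 85 mm tall, on the table; origin at its underside
Not all that is in view belongs to the job. What is shaped like the mould but purple is not meant.

How it is judged (in metres and radians):
On the way, in this order (a step that is already met when the one before it is completed fails the run):
1. the mould stands upright on the drying board, let go (x of mould in the frame of board between -0.125 and 0.125 m and y of mould in the frame of board between -0.095 and 0.095 m and z of mould in the frame of board between 0.025 and 0.036 m and angle between mould's own z axis and vertical below 0.15 rad and contact force between the fingers and mould below 0.2 N and linear speed of mould below 0.02 m/s), for 0.2 s.
2. the blue dot stands still centred beneath the pointer (within 6 mm) for 0.6 s (horizontal distance between dot_blue and pointer_tip below 0.006 m and velocity of joint cross_slide between -0.02 and 0.02 m/s and velocity of joint carrier between -0.02 and 0.02 m/s), for 0.6 s.
3. the yellow dot stands still centred beneath the pointer (within 6 mm) for 0.6 s (horizontal distance between dot_yellow and pointer_tip below 0.006 m and velocity of joint cross_slide between -0.02 and 0.02 m/s and velocity of joint carrier between -0.02 and 0.02 m/s), for 0.6 s.
4. the red dot stands still centred beneath the pointer (within 6 mm) for 0.6 s (horizontal distance between dot_red and pointer_tip below 0.006 m and velocity of joint cross_slide between -0.02 and 0.02 m/s and velocity of joint carrier between -0.02 and 0.02 m/s), for 0.6 s.
At the end, for the whole second after the job is handed in: The red dot's centre is within 6 mm (horizontally) of the pointer's tip with the slides at rest, and the mould stands upright (within 0.15 rad) and at rest on the drying board, its centre within the board's outline, released (all of step 1 and all of step 4); the robot touches nothing.
It fails at once if the pointer or its stand is touched (over 2 N) (contact force between anything else and pointer above 2 N).
It fails at once if the bowl is shifted by more than 30 mm (distance of bowl from where it was at the start of the episode above 0.03 m).
It fails at once if the glaze is shifted by more than 30 mm (distance of glaze from where it was at the start of the episode above 0.03 m).
It fails at once if the vase is shifted by more than 30 mm (distance of vase from where it was at the start of the episode above 0.03 m).
It fails at once if the cup is shifted by more than 30 mm (distance of cup from where it was at the start of the episode above 0.03 m).
It also fails if it takes over 72 s, if anything falls off the work surface, if the arm or the gripper's body presses on something with over 40 N, if the wrist force passes 120 N, or if a joint passes its speed limit or range.

## Robot

A 6-joint arm with a two-finger parallel gripper is mounted at the origin on the work surface. World frame = base frame: x ahead of the robot, y to its left, z up, the work surface at z = 0. Lengths are in mm, angles in rad, forces in N, time in s.
With the tool pointing down it reaches from about 425 to 925 mm from the base axis. Payload 12.5 kg.
Tool frame: the origin (TCP) lies at the very end of the fingers, on their centre line; the grasp point (between the pads) lies 19 mm behind it (manip.grasp_offset is the z of the grasp point in the tool frame, in mm); z points along the fingers, y is the line along which they close (so a half turn about z gives the same grasp; the last joint's range is limited). The gripper opens to 85 mm and grips with 20 to 120 N. Pads are 22 mm wide; open, the fingers measure 114 mm over their backs; the gripper's body (76 mm by 85 mm) begins 54 mm behind the grasp point. The pads swing forward as they close: fully open they stand 13 mm farther back than shut.
Start: joints at [1.14, 0.491, 1.559, -0, 1.092, -0.106], TCP at [199.434, 592.347, 192.327] pointing down, gripper open.
Joint ranges: [-3.1, 3.1], [-0.84, 2.19], [0.05, 2.79], [-1.13, 4.28], [0.06, 2.93], [-2.69, 2.69]. Speed limits (rad/s): [2.22, 2.22, 2.79, 3.14, 3.14, 3.14].

## Interface

Orientations are given as a unit quaternion [w, x, y, z].
In Python, from station import manip, cams gives the robot as it stands. The module is installed in compiled form; this text tells all that it offers.
- The arm moves only by the tool step_arm, never from a script. Its argument "increments" is a list of rows, each a list of 7 numbers: the shift along the tool's x, y, z in mm, then the turn, a rotation vector about the tool's x, y, z in rad, then the closure, from -1 (fully open) to 1 (shut). In form: [[tx, ty, tz, ax, ay, az, grip], ...]. A call has 1 to 10 rows; each row is the pose to reach, as a shift and turn from the pose commanded when the call began, along the tool's axes at that moment; what a row does not reach only later rows make up. A row lasts 1/8 s, in which the tool goes at most 62.5 mm and 10.7 degrees, less where a joint would pass 70% of its speed; a pose out of reach is approached as far as the arm can. A call with a gripper value outside its range is refused whole. The fingers move at their own pace and stop on an object; "force" is the grip in N (left out, the last holds). Time passes only in rows, so rows that repeat a pose let the fingers close. It gives the time, the measured TCP pose, the force, the opening and the grip force at its end, in the units of the state.
- manip.read_state(): the state, without advancing time (a new reading comes with each control period).
- cams.grab_frame(name): name is "side" or "top" or "wrist"; returns a dict with "img" (480x640x3 uint8, blue, green, red), "camera_matrix" (3x3 intrinsics, pixels), "rvec" (rotation vector, rad) and "tvec" (3), from world to camera coordinates, as OpenCV has them; the wrist camera has in their place "tool_from_camera" (4x4, takes a point from camera to tool coordinates, whose origin is the TCP and whose axes are the flange's). Camera axes: x right, y down, z forward; pixel columns grow to the right and rows downward; lengths in mm; the calibration is good to about 2 mm. A picture is of the moment at which its call begins: read the wrist's pose just before it. There is no depth.
- manip.finish_job(): hands the job in; it is judged then, once.
The state is a dict: "clock": time; "joints": joint angles; "joint_velocities": joint speeds; "joint_torque": joint torques, N m; "tcp_pos": TCP position; "tcp_rot": TCP orientation; "force": force on the tool from outside, world axes, zero at the start; "wrist_torque": the same for the moment, N m; "gripper_width": finger opening in mm; "grasp_force": force on a finger pad.
Only numpy, scipy, OpenCV 4.12 (cv2) and the standard library are available. Lean on these libraries where they do the work, as an engineer would, in place of code of your own. Each camera call takes 0.05 s, during which the arm holds its last target. There are 200 camera calls.

## Working session

There is one attempt and no reset: what is moved stays moved. The work goes in short steps, Python scripts to look and compute and a tool call to move; the robot and the scene stay as the last step left them, time stands still between calls to the robot, and variables do not carry over. Pictures are saved under pics/ and viewed, at most 10 in all, crops included, and the job is handed in when it is done.

Besides the shell and the picture viewer there is one more tool, called as name([rows], argument=value, ...), one row to a line, values as JSON. step_arm: Moves the arm, as the interface text tells. Its arguments: {"type":"object","properties":{"increments":{"type":"array","items":{"type":"array","items":{"type":"number"}}},"force":{"type":"number"}},"required":["increments"]}

```bash
mkdir -p pics; python3 - <<'E'
from station import manip, cams
import cv2,pickle
s=manip.read_state();print(s)
d={}
for n in("top","side"):
    f=cams.grab_frame(n);d[n]=f;cv2.imwrite(f"pics/{n}0.png",f["img"]);print(n,f["camera_matrix"],f["rvec"],f["tvec"])
pickle.dump(d,open("f0.pkl","wb"))
print(manip.grasp_offset)
E
```

```text
{'clock': 0.0, 'joints': array([ 1.14034327e+00,  4.91550983e-01,  1.55944192e+00, -2.52116597e-05,
        1.09171260e+00, -1.05584462e-01]), 'joint_velocities': array([ 0.00109507,  0.0005321 , -0.00040158, -0.00036836,  0.00144398,
       -0.00036288]), 'joint_torque': array([-2.50445613e-03, -6.18451023e+01, -2.61597294e+01, -1.93353671e-04,
        4.01662808e-03,  5.16852856e-05]), 'tcp_pos': array([199.35270401, 592.07008972, 191.73568758]), 'tcp_rot': array([-1.36568934e-04,  1.61715170e-01,  9.86837319e-01, -5.39520034e-04]), 'force': array([-0.86943426,  0.30791869,  0.76086755]), 'wrist_torque': array([-0.04542112, -0.01008313,  0.00463628]), 'grasp_force': 0.0, 'gripper_width': 85.26919895574947}
top [[577.81540538   0.         315.01339406]
 [  0.         577.81540538 244.16489915]
 [  0.           0.           1.        ]] [ 2.16093106 -2.12900468  0.1411184 ] [ -23.3907175   549.31817896 1463.02076487]
side [[619.82549394   0.         323.0391958 ]
 [  0.         619.82549394 246.42658151]
 [  0.           0.           1.        ]] [ 2.11572934 -0.01826183  0.01414459] [-536.28389143   89.40479644 1519.37770326]
-18.700000000000003
```

View pics/top0.png

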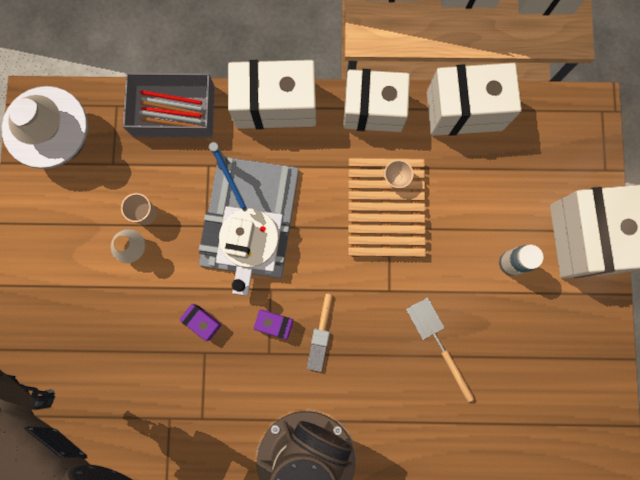

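View pics/side0.png

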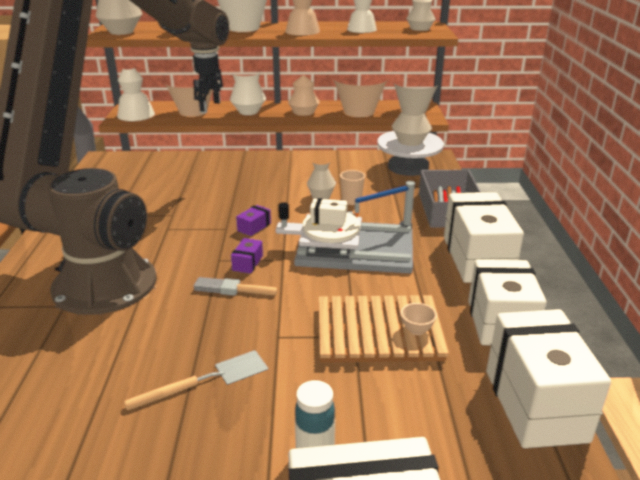

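The top view shows the stage around (250,220), the mould at (238,237), the knob at (240,285), the board from (349,160) to (425,256), and the bowl at (398,174). I'll enlarge the stage area.

```bash
python3 - <<'E'
import cv2,pickle
f=pickle.load(open("f0.pkl","rb"))["top"]["img"]
cv2.imwrite("pics/c1.png",cv2.resize(f[140:300,190:310],None,fx=5,fy=5,interpolation=cv2.INTER_CUBIC)[200:])
E
cat > h.py <<'E'
import numpy as np,cv2
from scipy.spatial.transform import Rotation as R
def ray(f,uv):
    Rm=cv2.Rodrigues(f["rvec"])[0];t=np.ravel(f["tvec"])
    d=Rm.T@np.linalg.inv(f["camera_matrix"])@np.array([uv[0],uv[1],1.]);return -Rm.T@t,d
def atz(f,uv,z):
    c,d=ray(f,uv);return (c+d*(z-c[2])/d[2])[:2]
def proj(f,p):
    return cv2.projectPoints(np.array(p,float).reshape(-1,3),f["rvec"],f["tvec"],f["camera_matrix"],None)[0][:,0]
E
```

```text
(no output)
```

View pics/c1.png

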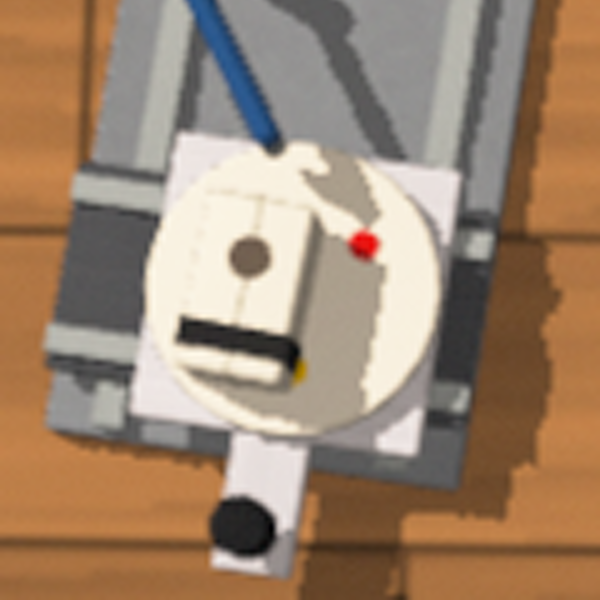

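```bash
python3 - <<'E'
from h import *;import pickle
D=pickle.load(open("f0.pkl","rb"));f=D["top"];s=D["side"]
P=lambda a,b,z:atz(f,(190+(a+.5)/5-.5,180+(b+.5)/5-.5),z).round(1)
print("cam",ray(f,(0,0))[0],ray(s,(0,0))[0])
pl=P(293,289,80);k=P(243,524,128);r=P(365,244,80)
print("plate",pl,"knob",k,np.linalg.norm(pl-k),"red",r,np.linalg.norm(r-pl))
d=pl-k;print("yaw",np.arctan2(d[1],d[0]), "red ang",np.arctan2(*(r-pl)[::-1]),"yellow edge",P(300,371,80))
print("armend",P(275,150,149),P(270,148,142))
for c in[(205,190),(312,208),(293,340),(180,320),(283,365),(175,345)]:print("mould top",c,P(*c,128))
print("hole",P(250,257,128))
for c in[(128,-200),(62,420),(45,428),(460,488)]:print("bed",c,P(*c,20))
for c in[(349,159),(425,159),(425,256),(349,256)]:print("board",atz(f,c,30).round(1))
print("bowl",atz(f,(398.5,174),75).round(1))
for n,c,z in[("vase",(128,246),120),("cup",(136,208),85),("column",(213,147),155),("glaze",(527,258),150)]:print(n,atz(f,c,z).round(1))
E
```

```text
cam [ 340.49026123  -29.39961346 1525.09979693] [  510.21164254 -1262.75438429   865.58516611]
plate [558.6 153.8] knob [436.  168.3] 123.45448554021844 red [582.2 118. ] 42.87889923960271
yaw -0.11772392525776251 red ang -0.9879683213042277 yellow edge [516.8 149. ]
armend [616.3 156. ] [618.7 159.4]
mould top (205, 190) [600.  192.6]
mould top (312, 208) [591.8 139.7]
mould top (293, 340) [526.2 146.9]
mould top (180, 320) [535.3 202.6]
mould top (283, 365) [513.8 151.4]
mould top (175, 345) [522.9 204.5]
hole [566.9 169.3]
bed (128, -200) [833.7 259.1]
bed (62, 420) [496.5 280.5]
bed (45, 428) [492.1 289.2]
bed (460, 488) [463.9  70.8]
board [ 781.5 -102.2]
board [ 784.1 -304.7]
board [ 523.8 -301.8]
board [ 520.9 -104.1]
bowl [ 730.  -227.8]
vase [527.  444.1]
cup [629.5 441.4]
column [770.6 237.9]
glaze [ 507.8 -523.1]
```

```bash
cat >> h.py <<'E'
def inc(s,x,y,z,ang):
    "increment row to TCP x,y,z pointing down with tool y at world angle ang"
    q=s["tcp_rot"];R0=R.from_quat([q[1],q[2],q[3],q[0]]).as_matrix()
    best=None
    for a in(ang,ang+np.pi):
        ty=np.array([np.cos(a),np.sin(a),0]);tz=np.array([0,0,-1.])
        v=R.from_matrix(R0.T@np.column_stack([np.cross(ty,tz),ty,tz])).as_rotvec()
        if best is None or np.linalg.norm(v)<np.linalg.norm(best):best=v
    return np.r_[(R0.T@(np.array([x,y,z])-s["tcp_pos"])).round(1),best.round(3)].tolist()
E
python3 - <<'E'
from h import *;from station import manip
s=manip.read_state();print(inc(s,547,173,180,1.42))
E
```

```text
[-463.2, -286.3, 12.0, -0.001, -0.0, -0.174]
```

step_arm([
  [-46, -29, 1, 0, 0, -0.017, -1],
  [-93, -57, 2, 0, 0, -0.035, -1],
  [-139, -86, 4, 0, 0, -0.052, -1],
  [-185, -114, 5, 0, 0, -0.07, -1],
  [-232, -143, 6, 0, 0, -0.087, -1],
  [-278, -172, 7, 0, 0, -0.104, -1],
  [-324, -200, 8, 0, 0, -0.122, -1],
  [-370, -229, 10, 0, 0, -0.139, -1],
  [-417, -258, 11, 0, 0, -0.157, -1],
  [-463, -286, 12, 0, 0, -0.174, -1],
], force=30)

```text
clock: 1.35
tcp_pos: [547.8, 171.9, 180.1]
tcp_rot: [-0.0, 0.075, 0.997, 0.0]
force: [0.2, 1.0, -0.3]
gripper_width: 85.5
grasp_force: 0.0
```

```bash
python3 - <<'E'
from h import *;from station import manip,cams
import pickle
s=manip.read_state();print(s["clock"],s["tcp_pos"],s["joints"],inc(s,547,173,86,1.42))
f=cams.grab_frame("wrist");pickle.dump((s,f),open("w1.pkl","wb"));cv2.imwrite("pics/w1.png",f["img"]);print(f["camera_matrix"],f["tool_from_camera"])
E
```

```text
1.35 [547.83690097 171.91641115 180.08075349] [ 1.88985193e-01  4.31788865e-01  1.70063056e+00  1.51087830e-04
  1.00953944e+00 -1.23148565e+00] [1.0, 0.9, 94.1, -0.0, -0.0, 0.0]
[[418.12968542   0.         322.90850862]
 [  0.         418.12968542 241.09328501]
 [  0.           0.           1.        ]] [[ 4.07264070e-04 -9.65812309e-01 -2.59242007e-01  6.66734350e+01]
 [ 9.99999881e-01  3.23402950e-04  3.66134611e-04  2.23945679e-01]
 [-2.69777685e-04 -2.59242125e-01  9.65812325e-01 -1.81244071e+02]
 [ 0.00000000e+00  0.00000000e+00  0.00000000e+00  1.00000000e+00]]
```

View pics/w1.png

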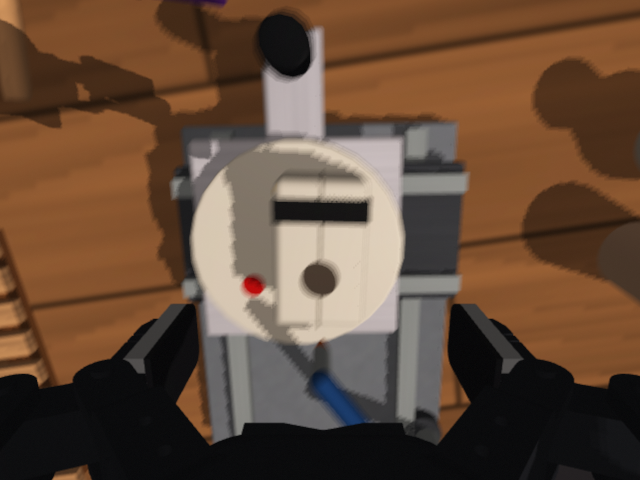

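```bash
cat >> h.py <<'E'
def watz(s,f,uv,z):
    q=s["tcp_rot"];R0=R.from_quat([q[1],q[2],q[3],q[0]]).as_matrix();T=f["tool_from_camera"]
    c=R0@T[:3,3]+s["tcp_pos"];d=R0@T[:3,:3]@np.linalg.inv(f["camera_matrix"])@np.array([uv[0],uv[1],1.])
    return (c+d*(z-c[2])/d[2])[:2].round(1)
E
python3 - <<'E'
from h import *;import pickle
s,f=pickle.load(open("w1.pkl","rb"))
for n,c,z in[("c",(277,326),128),("c",(365,326),128),("c",(277,177),128),("c",(365,177),128),("plate",(298,241),80),("red",(254,285.5),80),("tip",(322,343),92),("knob",(286,42),128),("armend",(320,378),149)]:print(n,watz(s,f,c,z))
E
```

```text
c [592.8 137.1]
c [600.8 190.2]
c [503.6 153.1]
c [510.9 201.4]
plate [553.9 153.8]
red [581.8 117.1]
tip [627.7 159.5]
knob [436.6 169.9]
armend [618.8 159.8]
```

The wrist view shows the mould's top spanning pixels (277–366, 176–326), with its centre near (552,170). The orange tip is at (322,343), which gives (628,160), in agreement with the bed. I'll descend and grip.

step_arm([
  [1, 2, 30, 0, 0, 0, -1],
  [1, 2, 65, 0, 0, 0, -1],
  [1, 2, 94, 0, 0, 0, -1],
  [1, 2, 94, 0, 0, 0, -1],
  [1, 2, 94, 0, 0, 0, 1],
  [1, 2, 94, 0, 0, 0, 1],
  [1, 2, 94, 0, 0, 0, 1],
  [1, 2, 94, 0, 0, 0, 1],
  [1, 2, 94, 0, 0, 0, 1],
], force=40)

```text
clock: 2.52
tcp_pos: [547.9, 176.0, 88.9]
tcp_rot: [0.003, 0.075, 0.997, 0.001]
force: [-1.3, -1.3, 16.7]
gripper_width: 0.1
grasp_force: 8.7
```

```bash
python3 - <<'E'
from h import *;from station import manip,cams
import pickle
s=manip.read_state();print(s["clock"],s["tcp_pos"],s["force"],s["gripper_width"],s["grasp_force"])
f=cams.grab_frame("wrist");g=cams.grab_frame("side");pickle.dump((s,f,g),open("w2.pkl","wb"))
a=cv2.resize(f["img"],(400,300));b=cv2.resize(g["img"][150:290,220:440],(440,280));
cv2.imwrite("pics/w2.png",np.hstack([f["img"][60:340,150:500],b]))
E
```

```text
2.525 [547.93107913 175.98933974  88.93495739] [-1.32547611 -1.28069182 16.69321012] 0.13193224717444388 8.677687525050715
```

View pics/w2.png

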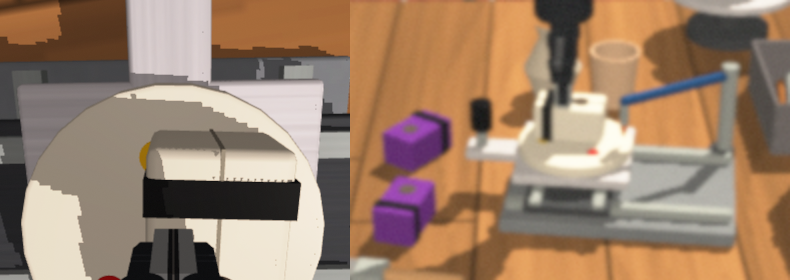

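```bash
python3 - <<'E'
from h import *;from station import cams
import pickle
s,f,g=pickle.load(open("w2.pkl","rb"))
p=proj(g,s["tcp_pos"])[0];print("tcp in side",p)
t=cams.grab_frame("top");print("tcp in top",proj(t,s["tcp_pos"])[0])
def crop(f,x0,y0,w,h,k):return cv2.resize(f["img"][y0:y0+h,x0:x0+w],None,fx=k,fy=k,interpolation=cv2.INTER_CUBIC)
A=crop(g,290,180,80,75,5);B=f["img"][100:475,160:560]
C=crop(t,190,180,120,40,3)
cv2.imwrite("pics/w3.png",np.hstack([A,B]))
E
```

```text
tcp in side [326.25797733 215.33936103]
tcp in top [238.82727595 240.94065549]
```

View pics/w3.png

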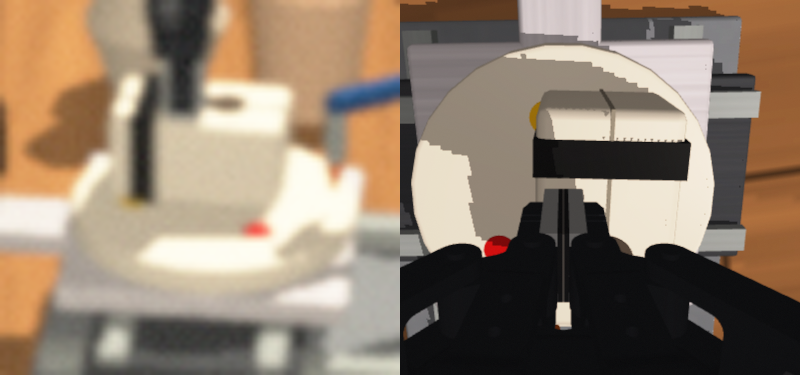

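step_arm([
  [0, 0, -5, 0, 0, 0, 1],
  [0, 0, -10, 0, 0, 0, 1],
])

```text
clock: 2.92
tcp_pos: [546.3, 175.7, 96.9]
tcp_rot: [0.0, 0.075, 0.997, 0.0]
force: [-0.2, 0.6, -0.4]
gripper_width: -0.1
grasp_force: 0.0
```

```bash
python3 - <<'E'
from h import *;from station import manip,cams
import pickle
s=manip.read_state();print(s["clock"],s["tcp_pos"],s["tcp_rot"],s["force"],s["wrist_torque"],s["gripper_width"],s["grasp_force"])
f=cams.grab_frame("wrist");g=cams.grab_frame("side");t=cams.grab_frame("top");pickle.dump((s,f,g,t),open("w4.pkl","wb"))
def crop(f,x0,y0,w,h,k):return cv2.resize(f["img"][y0:y0+h,x0:x0+w],None,fx=k,fy=k,interpolation=cv2.INTER_CUBIC)
A=crop(g,290,180,80,75,5);B=f["img"][100:475,160:560]
cv2.imwrite("pics/w4.png",np.hstack([A,B]))
E
```

```text
2.925 [546.30243173 175.71610144  96.92868464] [2.22059380e-04 7.53181449e-02 9.97159525e-01 1.01859196e-04] [-0.22688064  0.61723459 -0.38674952] [ 0.00251823 -0.00801831 -0.00412387] -0.11508914591706858 0.0
```

View pics/w4.png

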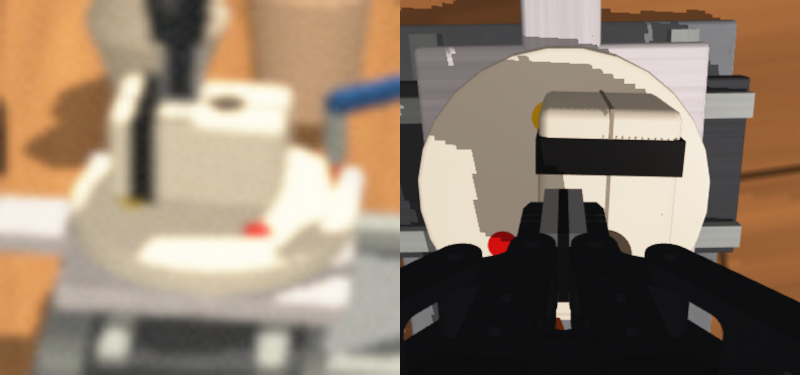

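```bash
python3 - <<'E'
from h import *;import pickle
D=pickle.load(open("f0.pkl","rb"))
print("tcp0 side",proj(D["side"],[199.4,592,191.7]),"40 up",proj(D["side"],[199.4,592,231.7]))
g0=D["side"]["img"]
col=g0[85:130,196:212].max(2);print(col[::2,::2])
s2,f2,g2=pickle.load(open("w2.pkl","rb"));s,f,g,t=pickle.load(open("w4.pkl","rb"))
d=np.abs(f2["img"].astype(int)-f["img"]).max(2)
print("diff rows near tip",[(r,int(d[r,305:341].max())) for r in range(250,330,5)])
print("tip side now",proj(g,s["tcp_pos"]),proj(g,s["tcp_pos"]+[0,0,40]))
def red(im):
    h=cv2.cvtColor(im,cv2.COLOR_BGR2HSV);m=((h[...,0]<8)|(h[...,0]>172))&(h[...,1]>190)&(h[...,2]>110);m=m[190:260,200:290];return np.argwhere(m).mean(0)[::-1]+[200,190],m.sum()
for im in(D["top"],t):
    c,n=red(im["img"]);print("red top",c,n,atz(im,c,80))
E
```

```text
tcp0 side [[211.40713068 123.44510354]] 40 up [[210.23046781 111.00257319]]
[[ 68  62  42  43  42  37  40  36]
 [ 49  51  38  37  42  39  38  35]
 [ 40  42  38  40  34  41  44  81]
 [ 49  55  38  41  41  41  65 124]
 [ 64  65  41  50  46  43  92 140]
 [ 62  50  42  56  51  76 131 148]
 [ 48  44  40  42  45 107 143 152]
 [ 85  56  40  38  53 111 142 162]
 [155 114  47  43  85 121 146 178]
 [169 132  59  45 104 126 155 194]
 [167 139  66  42 103 130 160 191]
 [169 147  72  46  98 131 177 201]
 [169 156  79  46  88 139 189 202]
 [168 159 121  94 113 145 195 207]
 [169 163 154 146 143 174 192 195]
 [160 154 139 133 164 188 191 192]
 [122 118 115 140 171 177 175 175]
 [113 113 115 116 119 118 117 117]
 [113 114 114 114 112 112 111 118]
 [113 114 117 115 116 114 114 112]
 [118 119 119 122 120 123 125 122]
 [133 133 133 133 134 134 136 136]
 [134 133 136 136 136 135 137 135]]
diff rows near tip [(250, 11), (255, 11), (260, 14), (265, 10), (270, 11), (275, 201), (280, 92), (285, 92), (290, 29), (295, 30), (300, 30), (305, 27), (310, 27), (315, 27), (320, 29), (325, 28)]
tip side now [[325.65746332 212.71269738]] [[325.7339292  199.09472762]]
red top [262.35294118 228.47058824] 17 [582.04026965 118.60599772]
red top [254.5    226.8125] 16 [586.02333027 138.67212371]
```

```bash
python3 - <<'E'
from h import *;import pickle
s2,f2,g2=pickle.load(open("w2.pkl","rb"));s,f,g,t=pickle.load(open("w4.pkl","rb"))
for r in range(262,304,2):print(r,f2["img"][r,[300,308,314,332,338]].max(1),f["img"][r,[300,308,314,332,338]].max(1))
E
```

```text
262 [15 14 20 26 25] [14 24 25 26 26]
264 [14 14 21 24 25] [15 24 25 26 26]
266 [13 14 13 26 26] [15 13 18 25 24]
268 [13 13 12 25 26] [14 14 15 25 25]
270 [15 15 13 25 25] [14 14 13 26 23]
272 [15 15 15 25 25] [14 14 15 26 26]
274 [14 12 14 26 26] [ 88  96  88 109  91]
276 [14 14 14 25 25] [126 148 148 236 236]
278 [117 110 111  94 166] [126 148 149 236 237]
280 [135 148 147 148 237] [126 148 148 236 237]
282 [137 148 148 148 237] [126 148 148 236 237]
284 [137 149 148 148 236] [126 148 149 236 237]
286 [136 148 148 148 237] [126 148 148 236 237]
288 [136 126 126 126 208] [126 126 127 208 208]
290 [137  72  72  71  72] [127  72  72  72  72]
292 [136  71  71  71  72] [127  72  72  72  72]
294 [136  72  73  72  72] [127  72  72  71  72]
296 [136  71  72  72  71] [127  72  71  71  72]
298 [136  72  72  72  72] [127  72  72  72  72]
300 [136  72  72  71  72] [127  72  71  71  72]
302 [53 72 72 71 72] [51 72 72 72 72]
```

```bash
python3 - <<'E'
from h import *;import pickle
s,f,g,t=pickle.load(open("w4.pkl","rb"))
for n,c,z in[("strapL",(297,274),128),("strapR",(444,276),128),("strapL2",(297,237),128),("strapR2",(446,240),128),("edge",(372,192),128),("red",(261,345),80),("plateL",(178,285),80),("plateR",(469,285),80)]:print(n,watz(s,f,c,z))
s1,f1=pickle.load(open("w1.pkl","rb"))
for n,c in[("s1 strapL",(274,221)),("strapR",(369,221)),("strapL2",(274,201)),("strapR2",(369,203))]:print(n,watz(s1,f1,c,128))
print(inc(s,546,193,195,1.42))
E
```

```text
strapL [531.6 168.3]
strapR [540.8 223.4]
strapL2 [517.3 170.7]
strapR2 [526.7 225.2]
edge [504.8 200.2]
red [584.1 137.4]
plateL [544.8 102.3]
plateR [566.8 247.6]
s1 strapL [528. 147.]
strapR [536.1 200.6]
strapL2 [516.6 149.1]
strapR2 [525.8 201.9]
[2.9, 17.1, -98.1, 0.0, 0.0, 0.0]
```

step_arm([
  [2, 8, -8, 0, 0, 0.01, -1],
  [2, 17.5, -8, 0, 0, 0.01, -1],
  [2, 17.5, -8, 0, 0, 0.01, -1],
  [2, 17.5, -5, 0, 0, 0.01, -1],
  [2, 17.5, 10, 0, 0, 0.01, -1],
  [2, 17.5, 22, 0, 0, 0.01, -1],
  [2, 17.5, 34, 0, 0, 0.01, -1],
  [2, 17.5, 34, 0, 0, 0.01, -1],
])

```text
clock: 4.08
tcp_pos: [546.4, 193.1, 61.0]
tcp_rot: [-0.001, 0.08, 0.997, -0.0]
force: [0.0, 0.6, -0.2]
gripper_width: 85.3
grasp_force: 0.0
```

step_arm([
  [0, 0, 0, 0, 0, 0, 1],
  [0, 0, 0, 0, 0, 0, 1],
  [0, 0, 0, 0, 0, 0, 1],
  [0, 0, 0, 0, 0, 0, 1],
  [0, 0, 0, 0, 0, 0, 1],
], force=40)

```text
clock: 4.7
tcp_pos: [547.3, 193.4, 63.0]
tcp_rot: [0.001, 0.08, 0.997, 0.0]
force: [0.3, -0.3, 5.7]
gripper_width: 53.2
grasp_force: 43.0
```

step_arm([
  [0, 0, -6, 0, 0, 0, 1],
  [0, 0, -14, 0, 0, 0, 1],
  [10, 0, -25, 0, 0, 0, 1],
  [30, 0, -45, 0, 0, 0, 1],
  [50, 0, -70, 0, 0, 0, 1],
  [60, 0, -95, 0, 0, 0, 1],
  [60, 0, -110, 0, 0, 0, 1],
  [60, 0, -110, 0, 0, 0, 1],
])

```text
clock: 5.7
tcp_pos: [488.2, 203.0, 173.3]
tcp_rot: [0.001, 0.08, 0.997, 0.0]
force: [0.0, 0.6, -2.6]
gripper_width: 53.4
grasp_force: 42.8
```

```bash
python3 - <<'E'
from h import *;from station import manip,cams
import pickle
s=manip.read_state();print(s["clock"],s["tcp_pos"],s["force"],s["gripper_width"],s["grasp_force"])
print(inc(s,588,-203,170,np.pi/2),inc(s,588,-203,15,np.pi/2))
f=cams.grab_frame("wrist");g=cams.grab_frame("side");t=cams.grab_frame("top");pickle.dump((s,f,g,t),open("w5.pkl","wb"))
def crop(f,x0,y0,w,h,k):return cv2.resize(f["img"][y0:y0+h,x0:x0+w],None,fx=k,fy=k,interpolation=cv2.INTER_CUBIC)
cv2.imwrite("pics/w5.png",np.hstack([crop(g,270,130,100,125,4),crop(t,200,180,100,125,4)]))
E
```

```text
5.7 [488.21247665 203.02131561 173.31764992] [ 0.04031823  0.62840594 -2.61480554] 53.43858411547238 42.77731955051422
[-163.5, -384.8, 3.3, 0.001, 0.002, -0.161] [-163.1, -385.0, 158.3, 0.001, 0.002, -0.161]
```

View pics/w5.png

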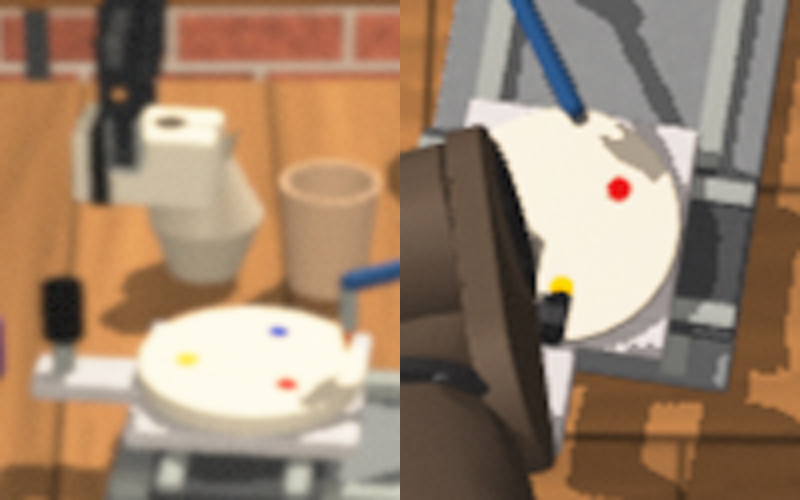

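step_arm([
  [-16, -38, 3, 0, 0, -0.016, 1],
  [-33, -77, 3, 0, 0, -0.032, 1],
  [-49, -115, 3, 0, 0, -0.048, 1],
  [-65, -154, 3, 0, 0, -0.064, 1],
  [-82, -192, 3, 0, 0, -0.08, 1],
  [-98, -231, 3, 0, 0, -0.1, 1],
  [-114, -269, 3, 0, 0, -0.112, 1],
  [-131, -308, 3, 0, 0, -0.13, 1],
  [-150, -355, 3, 0, 0, -0.15, 1],
  [-163, -385, 3, 0, 0, -0.161, 1],
])

```text
clock: 7.1
tcp_pos: [586.9, -205.5, 167.8]
tcp_rot: [-0.001, 0.0, 1.0, 0.0]
force: [1.2, -0.2, -2.1]
gripper_width: 53.5
grasp_force: 43.0
```

step_arm([
  [0, 0, 20, 0, 0, 0, 1],
  [0, 0, 50, 0, 0, 0, 1],
  [0, 0, 80, 0, 0, 0, 1],
  [0, 0, 110, 0, 0, 0, 1],
  [0, 0, 130, 0, 0, 0, 1],
  [0, 0, 140, 0, 0, 0, 1],
  [0, 0, 145, 0, 0, 0, 1],
  [0, 0, 145, 0, 0, 0, 1],
])

```text
clock: 8.1
tcp_pos: [587.0, -203.3, 24.3]
tcp_rot: [0.0, -0.0, 1.0, 0.0]
force: [-0.0, -0.5, -2.1]
gripper_width: 53.3
grasp_force: 42.9
```

```bash
python3 - <<'E'
from h import *;from station import manip
s=manip.read_state();print(s["clock"],s["tcp_pos"],s["force"],s["gripper_width"],s["grasp_force"],inc(s,588,-203,14,np.pi/2))
E
```

```text
8.1 [ 587.04082947 -203.2768553    24.31207192] [-0.04484621 -0.5303563  -2.11432356] 53.327803428247975 42.92984962463379 [-1.0, 0.3, 10.3, 0.0, 0.0, 0.0]
```

step_arm([
  [0, 0, 4, 0, 0, 0, 1],
  [0, 0, 8, 0, 0, 0, 1],
  [0, 0, 10, 0, 0, 0, 1],
  [0, 0, 10, 0, 0, 0, 1],
])

```text
clock: 8.6
tcp_pos: [586.9, -203.2, 14.2]
tcp_rot: [-0.0, -0.0, 1.0, 0.0]
force: [-0.4, -0.1, -2.9]
gripper_width: 53.5
grasp_force: 43.0
```

step_arm([
  [0, 0, 1.5, 0, 0, 0, 1],
  [0, 0, 1.5, 0, 0, 0, 1],
])

```text
clock: 8.85
tcp_pos: [587.1, -203.3, 13.1]
tcp_rot: [0.0, -0.0, 1.0, -0.0]
force: [-0.6, 0.0, 1.0]
gripper_width: 53.3
grasp_force: 43.5
```

Contact with the board, so I'll release and rise.

step_arm([
  [0, 0, 0, 0, 0, 0, -1],
  [0, 0, 0, 0, 0, 0, -1],
  [0, 0, 0, 0, 0, 0, -1],
  [0, 0, 0, 0, 0, 0, -1],
  [0, 0, -30, 0, 0, 0, -1],
  [0, 0, -80, 0, 0, 0, -1],
  [0, 0, -130, 0, 0, 0, -1],
  [0, 0, -170, 0, 0, 0, -1],
  [0, 0, -170, 0, 0, 0, -1],
])

```text
clock: 9.98
tcp_pos: [588.1, -203.7, 186.0]
tcp_rot: [0.003, -0.0, 1.0, -0.001]
force: [-0.9, -0.2, -0.2]
gripper_width: 85.7
grasp_force: 0.0
```

```bash
python3 - <<'E'
from h import *;from station import manip,cams
import pickle
s=manip.read_state();print(s["clock"],s["tcp_pos"],s["gripper_width"],s["grasp_force"])
g=cams.grab_frame("side");t=cams.grab_frame("top");pickle.dump((s,g,t),open("w6.pkl","wb"))
def crop(f,x0,y0,w,h,k):return cv2.resize(f["img"][y0:y0+h,x0:x0+w],None,fx=k,fy=k,interpolation=cv2.INTER_CUBIC)
cv2.imwrite("pics/w6.png",np.hstack([crop(t,200,180,100,125,4),crop(g,310,250,140,125,400/140)[:500] if 0 else cv2.resize(g["img"][250:375,310:450],(400,500))]))
E
```

```text
9.975 [ 588.07356324 -203.71028877  186.03784559] 85.6686145118518 0.0
```

View pics/w6.png

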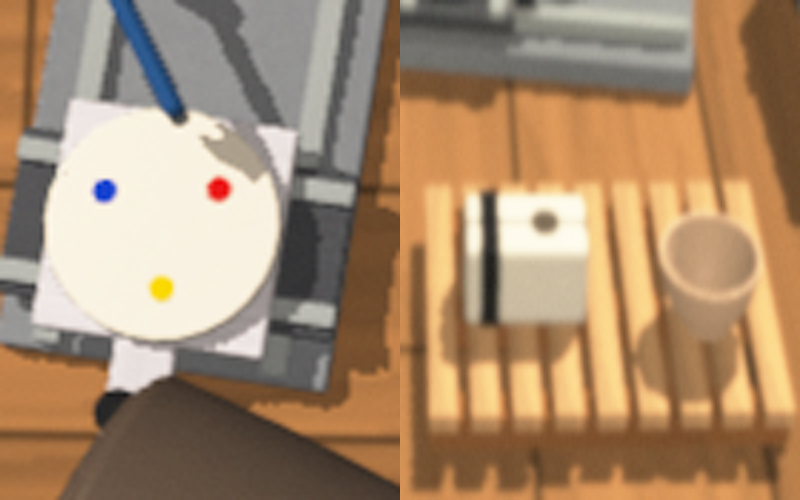

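```bash
cat >> h.py <<'E'
def dots(im,x0=190,x1=300,y0=180,y1=290):
    h=cv2.cvtColor(im["img"],cv2.COLOR_BGR2HSV);o={}
    for n,(a,b,s) in dict(blue=(110,130,150),yellow=(22,33,180),red=(0,6,190)).items():
        m=cv2.inRange(h,(a,s,100),(b,255,255))
        if n=="red":m|=cv2.inRange(h,(174,s,100),(180,255,255))
        k=np.zeros_like(m);k[y0:y1,x0:x1]=m[y0:y1,x0:x1]
        c,_,st,ce=cv2.connectedComponentsWithStats(k)
        ok=[i for i in range(1,c) if 8<=st[i,4]<=60]
        if n=="blue": ok=[i for i in ok if st[i,2]<9 and st[i,3]<9]
        if ok:
            i=max(ok,key=lambda i:st[i,4]);o[n]=atz(im,ce[i],80).round(1)
    return o
E
python3 - <<'E'
from h import *;import pickle
from station import manip
_,g,t=pickle.load(open("w6.pkl","rb"))
d=dots(t);print(d);c=sum(d.values())/3;print("centre",c,[np.linalg.norm(v-c) for v in d.values()])
for yaw in(-.12,-.128):print("knob",c-125*np.array([np.cos(yaw),np.sin(yaw)]))
k=c-125*np.array([.9923,-.124]);print({n:(np.array([627,161])-v).round(1) for n,v in d.items()})
s=manip.read_state();print(inc(s,*k,180,1.447),inc(s,*k,60,1.447))
E
```

```text
{'blue': array([583.6, 211.9]), 'yellow': array([522.2, 173.6]), 'red': array([586.3, 139.4])}
centre [564.03333333 174.96666667] [np.float64(41.79623853357565), np.float64(41.85565141716897), np.float64(41.96179479267082)]
knob [439.93225385 189.93069258]
knob [440.055936   190.92301178]
{'blue': array([ 43.4, -50.9]), 'yellow': array([104.8, -12.6]), 'red': array([40.7, 21.6])}
[146.7, 393.6, 2.6, 0.0, 0.0, 0.124] [146.7, 393.6, 122.6, 0.0, 0.0, 0.124]
```

step_arm([
  [15, 39, 2, 0, 0, 0.012, -1],
  [29, 79, 2, 0, 0, 0.025, -1],
  [44, 118, 2, 0, 0, 0.037, -1],
  [59, 157, 2, 0, 0, 0.05, -1],
  [73, 197, 2, 0, 0, 0.062, -1],
  [88, 236, 2, 0, 0, 0.074, -1],
  [103, 275, 2, 0, 0, 0.087, -1],
  [117, 315, 2, 0, 0, 0.1, -1],
  [132, 354, 2, 0, 0, 0.11, -1],
  [147, 394, 2, 0, 0, 0.124, -1],
])

```text
clock: 11.32
tcp_pos: [438.7, 191.7, 179.5]
tcp_rot: [-0.001, 0.062, 0.998, -0.0]
force: [-0.1, 0.4, 0.6]
gripper_width: 85.3
grasp_force: 0.0
```

step_arm([
  [0, 0, 0, 0, 0, 0, -1],
  [0, 0, 20, 0, 0, 0, -1],
])

```text
clock: 11.58
tcp_pos: [440.2, 190.8, 160.5]
tcp_rot: [0.0, 0.061, 0.998, 0.0]
force: [-0.4, 0.1, -0.1]
gripper_width: 85.4
grasp_force: 0.0
```

```bash
python3 - <<'E'
from h import *;from station import manip,cams
import pickle
s=manip.read_state();print(s["clock"],s["tcp_pos"],s["joints"])
print(inc(s,440,190.5,60,1.447))
f=cams.grab_frame("wrist");pickle.dump((s,f),open("w7.pkl","wb"))
m=cv2.inRange(f["img"],(0,0,0),(45,45,45));m[330:]=0
c,l,st,ce=cv2.connectedComponentsWithStats(m)
for i in range(1,c):
    if st[i,4]>300:print(st[i],ce[i].round(),watz(s,f,ce[i],110))
E
```

```text
11.575 [440.16787732 190.77285885 160.51052901] [ 2.71216102e-01  3.26744515e-01  1.94406980e+00 -1.02772346e-04
  8.69869538e-01 -1.17695259e+00]
[0.2, -0.3, 100.5, 0.0, 0.001, 0.001]
[ 422   43   79   88 1976] [466.  90.] [363.6 275.8]
[ 100   46   28   90 1885] [112.  91.] [341.5  91.9]
[ 296  214   53   63 2633] [322. 246.] [438.4 190.8]
[167 303  52  27 775] [192. 316.] [472.4 108. ]
[425 304  55  26 689] [455. 317.] [492.4 264.8]
```

step_arm([
  [1, 0, 25, 0, 0, 0, -1],
  [1, 0, 50, 0, 0, 0, -1],
  [1, 0, 75, 0, 0, 0, -1],
  [1, 0, 92, 0, 0, 0, -1],
  [1, 0, 100, 0, 0, 0, -1],
  [1, 0, 100, 0, 0, 0, 1],
  [1, 0, 100, 0, 0, 0, 1],
  [1, 0, 100, 0, 0, 0, 1],
  [1, 0, 100, 0, 0, 0, 1],
  [1, 0, 100, 0, 0, 0, 1],
], force=60)

```text
clock: 12.88
tcp_pos: [439.3, 191.0, 61.6]
tcp_rot: [0.001, 0.062, 0.998, 0.0]
force: [-0.1, -0.4, 5.4]
gripper_width: 28.4
grasp_force: 58.7
```

```bash
cat > m.py <<'E'
from h import *;from station import manip,cams
import sys
s=manip.read_state();t=cams.grab_frame("top");d=dots(t)
print(s["clock"],s["tcp_pos"].round(1),s["force"].round(1),s["gripper_width"],s["grasp_force"],d)
q=s["tcp_rot"];R0=R.from_quat([q[1],q[2],q[3],q[0]]).as_matrix()
for n,v in d.items():
    e=np.array([627,161])-v;print(n,e.round(1),"tool",(R0.T@np.r_[e,0]).round(1))
cv2.imwrite(f"pics/m{s['clock']:.1f}.png",t["img"])
E
python3 m.py
```

```text
12.875 [439.3 191.   61.6] [-0.1 -0.4  5.4] 28.424712198679458 58.69283616542816 {'blue': array([584. , 212.7]), 'yellow': array([523.5, 172.6]), 'red': array([586.4, 140. ])}
blue [ 43.  -51.7] tool [-49. -46.   0.]
yellow [103.5 -11.6] tool [-1.041e+02  1.200e+00  1.000e-01]
red [40.6 21. ] tool [-37.7  25.8   0.1]
```

step_arm([
  [-6, -6, 0, 0, 0, 0, 1],
  [-14, -13, 0, 0, 0, 0, 1],
  [-22, -21, 0, 0, 0, 0, 1],
  [-30, -28, 0, 0, 0, 0, 1],
  [-38, -36, 0, 0, 0, 0, 1],
  [-45, -42, 0, 0, 0, 0, 1],
  [-49, -46, 0, 0, 0, 0, 1],
  [-49, -46, 0, 0, 0, 0, 1],
  [-49, -46, 0, 0, 0, 0, 1],
])

```text
clock: 14.05
tcp_pos: [482.6, 139.1, 61.6]
tcp_rot: [0.001, 0.062, 0.998, 0.0]
force: [1.1, -1.8, 5.9]
gripper_width: 28.3
grasp_force: 58.9
```

```bash
python3 m.py; python3 - <<'E'
from h import *;from station import manip,cams
import glob
a=cv2.imread(sorted(glob.glob("pics/m*.png"),key=lambda p:float(p[6:-4]))[-1]);f=cams.grab_frame("wrist");import pickle;pickle.dump((manip.read_state(),f),open("w8.pkl","wb"))
cv2.imwrite("pics/x.png",np.hstack([cv2.resize(a[170:290,190:310],(400,400),interpolation=cv2.INTER_CUBIC),cv2.resize(f["img"][100:400,170:470],(400,400))]))
E
```

```text
14.05 [482.6 139.1  61.6] [ 1.1 -1.8  5.9] 28.270278045058767 58.85536730289459 {'blue': array([627. , 159.5]), 'red': array([629.8,  87.8])}
blue [0.  1.5] tool [0.2 1.5 0. ]
red [-2.8 73.2] tool [11.8 72.3  0. ]
```

View pics/x.png

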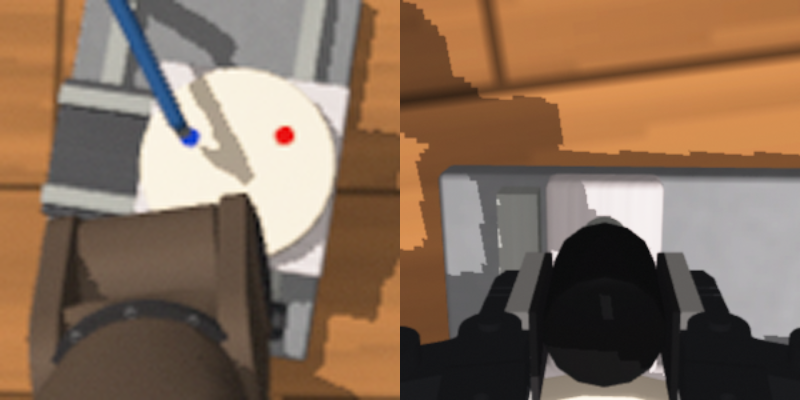

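Blue is centred under the arm's end (crop pixel (192,136)). The red dot's shift gives blue at about (627.4,160.5), within about 1 mm of the tip. I'll hold still here.

step_arm([
  [0, 0, 0, 0, 0, 0, 1],
  [0, 0, 0, 0, 0, 0, 1],
  [0, 0, 0, 0, 0, 0, 1],
  [0, 0, 0, 0, 0, 0, 1],
  [0, 0, 0, 0, 0, 0, 1],
  [0, 0, 0, 0, 0, 0, 1],
  [0, 0, 0, 0, 0, 0, 1],
  [0, 0, 0, 0, 0, 0, 1],
  [0, 0, 0, 0, 0, 0, 1],
  [0, 0, 0, 0, 0, 0, 1],
])

```text
clock: 15.4
tcp_pos: [482.6, 139.2, 61.6]
tcp_rot: [0.001, 0.062, 0.998, 0.0]
force: [1.7, -2.3, 5.6]
gripper_width: 28.3
grasp_force: 58.9
```

step_arm([
  [-6, 5, 0, 0, 0, 0, 1],
  [-15, 12, 0, 0, 0, 0, 1],
  [-24, 20, 0, 0, 0, 0, 1],
  [-33, 27, 0, 0, 0, 0, 1],
  [-42, 35, 0, 0, 0, 0, 1],
  [-50, 41, 0, 0, 0, 0, 1],
  [-56, 46, 0, 0, 0, 0, 1],
  [-56, 46, 0, 0, 0, 0, 1],
  [-56, 46, 0, 0, 0, 0, 1],
])

```text
clock: 16.52
tcp_pos: [543.9, 178.3, 61.7]
tcp_rot: [0.001, 0.062, 0.998, 0.0]
force: [2.2, 1.7, 4.4]
gripper_width: 28.4
grasp_force: 59.1
```

```bash
python3 m.py
```

```text
16.525 [543.9 178.3  61.7] [2.2 1.7 4.4] 28.383604170275465 59.05204474925995 {'red': array([690.8, 127.1])}
red [-63.8  33.9] tool [67.5 25.8 -0.1]
```

step_arm([
  [0, 0, 0, 0, 0, 0, 1],
  [0, 0, 0, 0, 0, 0, 1],
  [0, 0, 0, 0, 0, 0, 1],
  [0, 0, 0, 0, 0, 0, 1],
  [0, 0, 0, 0, 0, 0, 1],
  [0, 0, 0, 0, 0, 0, 1],
  [0, 0, 0, 0, 0, 0, 1],
  [0, 0, 0, 0, 0, 0, 1],
  [0, 0, 0, 0, 0, 0, 1],
  [0, 0, 0, 0, 0, 0, 1],
])

```text
clock: 17.82
tcp_pos: [543.8, 178.2, 61.6]
tcp_rot: [0.001, 0.062, 0.998, 0.0]
force: [2.1, 1.0, 5.6]
gripper_width: 28.2
grasp_force: 59.1
```

step_arm([
  [7, 3, 0, 0, 0, 0, 1],
  [17, 7, 0, 0, 0, 0, 1],
  [27, 10, 0, 0, 0, 0, 1],
  [37, 14, 0, 0, 0, 0, 1],
  [47, 18, 0, 0, 0, 0, 1],
  [57, 22, 0, 0, 0, 0, 1],
  [64, 25, 0, 0, 0, 0, 1],
  [67.5, 26, 0, 0, 0, 0, 1],
  [67.5, 26, 0, 0, 0, 0, 1],
  [67.5, 26, 0, 0, 0, 0, 1],
])

```text
clock: 19.08
tcp_pos: [479.2, 212.4, 61.6]
tcp_rot: [0.0, 0.062, 0.998, 0.0]
force: [-2.4, 1.0, 9.5]
gripper_width: 28.2
grasp_force: 59.6
```

```bash
python3 m.py
```

```text
19.075 [479.2 212.4  61.6] [-2.4  1.   9.5] 28.164544088068755 59.584885239601135 {'blue': array([624.2, 233.9]), 'yellow': array([562.5, 194.9]), 'red': array([624.8, 160.3])}
blue [  2.8 -72.9] tool [-11.8 -72.   -0. ]
yellow [ 64.5 -33.9] tool [-68.2 -25.7   0. ]
red [2.2 0.7] tool [-2.1  1.   0. ]
```

step_arm([
  [0, 0, 0, 0, 0, 0, 1],
  [0, 0, 0, 0, 0, 0, 1],
  [0, 0, 0, 0, 0, 0, 1],
  [0, 0, 0, 0, 0, 0, 1],
  [0, 0, 0, 0, 0, 0, 1],
  [0, 0, 0, 0, 0, 0, 1],
  [0, 0, 0, 0, 0, 0, 1],
  [0, 0, 0, 0, 0, 0, 1],
  [0, 0, 0, 0, 0, 0, 1],
  [0, 0, 0, 0, 0, 0, 1],
])

```text
clock: 20.38
tcp_pos: [479.2, 212.4, 61.6]
tcp_rot: [0.0, 0.062, 0.998, 0.0]
force: [-1.4, 1.2, 9.5]
gripper_width: 28.4
grasp_force: 59.6
```

step_arm([
  [0, 0, 0, 0, 0, 0, -1],
  [0, 0, 0, 0, 0, 0, -1],
  [0, 0, 0, 0, 0, 0, -1],
  [0, 0, 0, 0, 0, 0, -1],
  [0, 0, -15, 0, 0, 0, -1],
  [0, 0, -45, 0, 0, 0, -1],
  [0, 0, -90, 0, 0, 0, -1],
  [0, 0, -130, 0, 0, 0, -1],
  [0, 0, -130, 0, 0, 0, -1],
  [0, 0, -130, 0, 0, 0, -1],
])

```text
clock: 21.62
tcp_pos: [478.9, 211.9, 190.8]
tcp_rot: [-0.0, 0.062, 0.998, 0.0]
force: [-0.5, 0.2, -0.1]
gripper_width: 85.6
grasp_force: 0.0
```

step_arm([
  [10, -60, 0, 0, 0, 0, -1],
  [10, -120, 0, 0, 0, 0, -1],
  [10, -180, 0, 0, 0, 0, -1],
  [10, -220, 0, 0, 0, 0, -1],
  [10, -240, 0, 0, 0, 0, -1],
  [10, -240, 0, 0, 0, 0, -1],
  [10, -240, 0, 0, 0, 0, -1],
])

```text
clock: 22.5
tcp_pos: [439.5, -24.4, 190.3]
tcp_rot: [-0.001, 0.062, 0.998, 0.0]
force: [0.1, 0.6, 0.5]
gripper_width: 85.6
grasp_force: 0.0
```

```bash
python3 m.py
```

```text
22.5 [439.5 -24.4 190.3] [0.1 0.6 0.5] 85.58369324103973 0.0 {'blue': array([624.2, 233.9]), 'yellow': array([562. , 195.5]), 'red': array([624.8, 160.3])}
blue [  2.8 -72.9] tool [-11.8 -72.   -0. ]
yellow [ 65.  -34.5] tool [-68.8 -26.2  -0.1]
red [2.2 0.7] tool [-2.1  1.  -0. ]
```

The slides stayed put after release: red is within about 1 mm of the tip position and the robot is clear. Handing in.

```bash
python3 -c "
from station import manip
print(manip.finish_job())"
```

```text
the job is handed in; nothing more can be done
None
```

I handed the job in at about 22.5 s with no verdict shown: the mould stands released on the board, and each dot was held over 1 s within about 1 mm of the measured tip position in the order blue, yellow, red, with red left there and the knob released. My first grip closed above the mould, because the fingertips sit about 39 mm behind the reported TCP, and it pushed mould and carrier about 20 mm sideways before the second grip held.

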